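# Squeeze a mended keepsake box in a ratchet bench clamp

## Task

Take the desk light by the knob on its head and swing it to the left until the head is at least 20 cm clear of the clamp's grip. Then pump the clamp's trigger against its fixed rear handle, squeezing and letting go as often as it takes, until the sprung jaw pad meets the small wooden box, presses it against the end stop and is itself pushed back about half of its 18 mm spring travel, never so hard that the pad bottoms out, which would crush the box. Finish while still holding the trigger squeezed: do not let go.

Things in the scene. Friction and masses are not known exactly. Their poses are not given: they have to be found in the camera images.
- light_knob (a point): Upright round wooden knob on the light's head, 16 mm in diameter, from 26 mm below to 20 mm above this point on its axis; take it from above. At the start it is almost above the clamp's grip, and the head (72 mm wide disc, underside 64 mm below this point) blocks the way down to it.
- light_hinge (a point): Top of the light's post (16 mm thick), on the upright hinge axis of the light's arm; the arm is a level 12 mm bar, 216 mm long from this axis to the knob's axis, 218 mm above the desk.
- light_arm (a joint): Swing of the light's arm in rad; grows as the arm swings clockwise seen from above, which takes the head to the left (away from the clamp's jaw). Starts near 0, stops at -0.25 and 1.5; stays where it is left (about 0.7 N at the knob moves it). About 1.2 more than at the start is well clear.
- clamp: Bench clamp of wood and dark steel, fixed; board 86 x 325 x 12 mm. Origin on the desk under point grip; its -y axis is the way the jaw is driven (to the box and end stop), +y is the rear. Fingers close on the grip along its y axis. Tops: trigger and rear handle 150 mm above the desk, side plates 83 mm.
- grip (a point): Where to squeeze, 127 mm above the desk. Rear handle's outer face: fixed 14 mm behind it (clamp +y). Trigger's outer face: 30 mm in front (-y) when released, 14 mm when fully squeezed. So fingers closing evenly about this point from 70 mm or more to 28 mm make a full stroke, the arm still. Both are upright wooden bars 22 mm wide, trigger 10 and handle 12 mm thick.
- trigger (a joint): Trigger angle in rad: 0 released (a spring of 2.3 to 3.7 N at the grip returns it), 0.29 fully squeezed. Its hinge is 55 mm below point grip. A full stroke moves the drive pawl 14.5 mm; rack teeth are 8 mm apart, so a full pump usually advances the bar 8 mm. Part of a stroke is idle until the pawl catches a tooth.
- trigger_blade: The trigger's wooden bar that the front finger presses (origin at the trigger's hinge). 20 to 28 N on it is right for the final squeeze; fingers that have not yet met the rear handle put their whole closing force on it, so a gripper set to 18 N per finger gives about 26 N.
- bar (a joint): Advance of the toothed bar and jaw in m, 0 to 0.058; starts at 0 to 0.016. The pad's face meets a box that rests on the end stop at 0.036. About 3 N of friction is all that holds it once the trigger is let go: a loaded bar then slips back to about 3 N of clamping force, so the trigger must stay squeezed.
- jaw_pad (a joint): How far the rubber pad (46 x 38 mm) on the jaw is pushed back on its spring, in m: 0 free, 0.018 bottomed out; 1.5 N per mm. With the box held, F newtons on the trigger h metres above its hinge give about 20 (F h - 0.2) - 3 N on the pad until the trigger ends its stroke. If the stroke ends with the pad too little pushed back, let go and pump again.
- box_centre (a point): Centre of the small light-wood keepsake box (50 mm wide, 44 mm along the clamp, 40 mm tall, about 150 g) standing loose on the clamp's board between pad and end stop, with a gap to each.
- end_stop: Fixed steel end stop of the clamp, 60 mm wide, top 62 mm above the desk; its face toward the box is 198 mm from the clamp's origin along -y (this body's origin is the clamp's).
There are look-alikes about, which are no part of the job. Of the things shaped like the part that bears box_centre, the wooden one is meant.

How it is judged:
By the outcome, as a careful person would: the job done as asked, in the order asked, and still so for the second after the job is handed in, while the arm keeps its last pose, push and grip.
It also fails if it takes over 64 s, if anything falls off the work surface, if the arm or the gripper's body presses on something with over 40 N, if the wrist force passes 120 N, or if a joint passes its speed limit or range.

## Robot

A 7-joint arm with a two-finger parallel gripper is mounted at the origin on the work surface; the furniture and walls round the work are solid. World frame = base frame: x ahead of the robot, y to its left, z up, the work surface at z = 0. Lengths are in m, angles in rad, forces in N, time in s.
With the tool pointing down it reaches from about 0.4 to 0.875 m from the base axis. Payload 19.3 kg.
Tool frame: the origin (TCP) lies at the very end of the fingers, on their centre line; the grasp point (between the pads) lies 19 mm behind it; z points along the fingers, y is the line along which they close (so a half turn about z gives the same grasp; the last joint's range is limited). The gripper opens to 85 mm and grips with 20 to 120 N. Pads are 22 mm wide; open, the fingers measure 114 mm over their backs; the gripper's body (76 mm by 85 mm) begins 54 mm behind the grasp point. The pads swing forward as they close: fully open they stand 13 mm farther back than shut.
Start: joints at [-1.217, 0.521, -0.036, 1.599, 0.021, 1.021, -0.113], TCP at [0.257, 0.57, 0.231] pointing down, gripper open.
Joint ranges: [-2.91, 2.91], [-0.3, 2.13], [-1.5, 1.42], [0.17, 2.43], [-1.26, 4.41], [0.16, 1.93], [-2.52, 2.52]. Speed limits (rad/s): [1.89, 1.89, 2.39, 2.39, 3.01, 3.01, 3.01].

## Interface

Orientations are given as [roll, pitch, yaw] about the fixed x, y, z axes, in that order (R = Rz(yaw) Ry(pitch) Rx(roll)).
In Python, from plant import get_state, get_image, job, outline_of, pinpoint gives the robot as it stands. The module is installed in compiled form; this text tells all that it offers.
- The arm moves only by the tool drive_tool, never from a script. Its arguments are lists of equal length, an entry for each row: "delta_pos": the shift along the tool's x, y, z in mm, a list of three; "delta_rot": the turn, a rotation vector about the tool's x, y, z in degrees, a list of three; "gripper": the gripper command: -1 is shut, 1 is fully open, values between are in proportion. In form: {"delta_pos": [[tx, ty, tz], ...], "delta_rot": [[ax, ay, az], ...], "gripper": [gripper, ...]}. A call has exactly 8 rows; each row is the pose to reach, as a shift and turn from the pose commanded when the call began, along the tool's axes at that moment; what a row does not reach only later rows make up. A row lasts 1/12 s, in which the tool goes at most 41.7 mm and 7.16 degrees, less where a joint would pass 70% of its speed; a pose out of reach is approached as far as the arm can. A call with a gripper value outside its range is refused whole. The fingers move at their own pace and stop on an object; the grip force is fixed at half the most. Time passes only in rows, so rows that repeat a pose let the fingers close, or fill a call up. It gives the time, the measured TCP pose, the force, the opening and the grip force at its end, in the units of the state.
- get_state(): the state, without advancing time (a new reading comes with each control period).
- get_image(name): name is "scene" or "top" or "wrist"; returns a dict with "pixels" (384x512x3 uint8, red, green, blue), "fx", "fy", "cx", "cy" (pixels), "rvec" (rotation vector, rad) and "tvec" (3), from world to camera coordinates, as OpenCV has them. Camera axes: x right, y down, z forward; pixel columns grow to the right and rows downward; lengths in m; the calibration is good to about 2 mm. A picture is of the moment at which its call begins. There is no depth.
- job.finish_job(): hands the job in; it is judged then, once.
Trained networks look in a picture, given as the dict that the camera call returned (one of the last four; its "shot" number tells which), for a name from the list of things; names that differ only in an ending like _2 or _b are one class to them, and where a whole thing is asked for, a point or a joint stands for the part that bears it (a point fixed in the world has none). Each returns a list of dicts, best first, with "p" (0 to 1); they miss things now and then, are a little off and sometimes report something else, mostly with a low value. They report only what shows in the picture. A call takes as long as a camera call. They do not tell look-alikes from the thing itself.
- outline_of(picture, query): "mask" (384x512 bool, what is visible of it).
- pinpoint(picture, query): "xyz" ([x, y, z] in m, in world coordinates, good to about 4 mm: a listed point, or the origin of a listed thing).
The state is a dict: "time": time; "qpos": joint angles; "dq": joint speeds; "joint_torque": joint torques, N m; "ee_pos": TCP position; "ee_rot": TCP orientation; "contact_force": force on the tool from outside, world axes, zero at the start; "moment": the same for the moment, N m; "gripper_width": finger opening in m; "grasp_force": force on a finger pad.
Only numpy, scipy, OpenCV 4.12 (cv2) and the standard library are available. Lean on these libraries where they do the work, as an engineer would, in place of code of your own. Each camera call takes 0.05 s, during which the arm holds its last target. There are 200 camera calls.

## Working session

There is one attempt and no reset: what is moved stays moved. The work goes in short steps, Python scripts to look and compute and a tool call to move; the robot and the scene stay as the last step left them, time stands still between calls to the robot, and variables do not carry over. Pictures are saved under pics/ and viewed, at most 10 in all, crops included, and the job is handed in when it is done.

Besides the shell and the picture viewer there is one more tool, called as name(argument=value, ...), one argument or row to a line, values as JSON. drive_tool: Moves the arm, as the interface text tells. Its arguments: {"type":"object","properties":{"delta_pos":{"type":"array","items":{"type":"array","items":{"type":"number"}}},"delta_rot":{"type":"array","items":{"type":"array","items":{"type":"number"}}},"gripper":{"type":"array","items":{"type":"number"}}},"required":["delta_pos","delta_rot","gripper"]}

```bash
mkdir -p pics; cat > h.py <<'E'
import numpy as np, cv2
from plant import get_state, get_image, job, outline_of, pinpoint
def save(im,n,crop=None,s=1):
    p=im["pixels"][:,:,::-1]
    if crop: a,b,c,d=crop; p=p[b:d,a:c]
    cv2.imwrite("pics/"+n+".png",cv2.resize(p,None,fx=s,fy=s,interpolation=cv2.INTER_CUBIC))
def proj(im,x):
    K=np.array([[im["fx"],0,im["cx"]],[0,im["fy"],im["cy"]],[0,0,1.]])
    return cv2.projectPoints(np.array([x],float),np.array(im["rvec"],float),np.array(im["tvec"],float),K,None)[0].ravel().round(0)
def st():
    s=get_state()
    for k in ("time","qpos","ee_pos","ee_rot","contact_force","gripper_width","grasp_force"): print(k,np.round(s[k],3))
    return s
E
python3 - <<'E'
from h import *
st()
ims=[]
for n in ("scene","top"):
    im=get_image(n); ims.append(im["pixels"])
    for q in ("light_knob","light_hinge","grip","clamp","box_centre"):
        for r in pinpoint(im,q)[:3]: print(n,q,round(r["p"],2),np.round(r["xyz"],3),proj(im,r["xyz"]))
    print(im["tvec"], im["fx"])
    save(im,n+"0",None,1.5)
E
```

```text
time 0.0
qpos [-1.217  0.522 -0.036  1.6    0.021  1.021 -0.113]
ee_pos [0.257 0.569 0.231]
ee_rot [-3.14   0.     2.718]
contact_force [-0.319 -0.894  0.553]
gripper_width 0.086
grasp_force 0.0
scene light_knob 0.96 [0.511 0.042 0.251] [239. 157.]
scene light_knob 0.72 [0.509 0.044 0.072] [240. 216.]
scene light_hinge 0.86 [0.655 0.205 0.22 ] [251. 129.]
scene grip 0.7 [0.505 0.055 0.127] [236. 198.]
scene clamp 0.63 [0.506 0.061 0.   ] [236. 233.]
scene box_centre 0.95 [ 0.547 -0.236  0.019] [322. 294.]
scene box_centre 0.9 [ 0.506 -0.103  0.034] [272. 260.]
scene box_centre 0.86 [ 0.437 -0.234  0.018] [282. 318.]
[-0.43407554  0.32379592  0.71580507] 354.0510240567886
top light_knob 0.85 [0.507 0.044 0.255] [230. 185.]
top light_hinge 0.88 [0.652 0.206 0.215] [170. 132.]
top grip 0.65 [0.505 0.061 0.126] [225. 194.]
top clamp 0.78 [0.507 0.06  0.   ] [227. 200.]
top box_centre 0.75 [ 0.505 -0.108  0.03 ] [283. 201.]
top box_centre 0.69 [ 0.432 -0.238  0.019] [326. 226.]
top box_centre 0.49 [ 0.547 -0.236  0.018] [325. 189.]
[-0.04137727  0.52189134  1.31443439] 460.66358655351326
```

View pics/scene0.png

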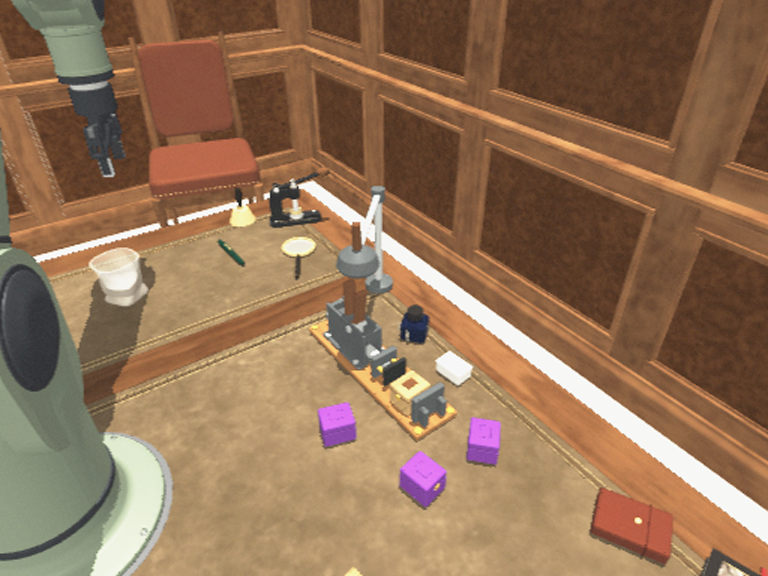

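View pics/top0.png

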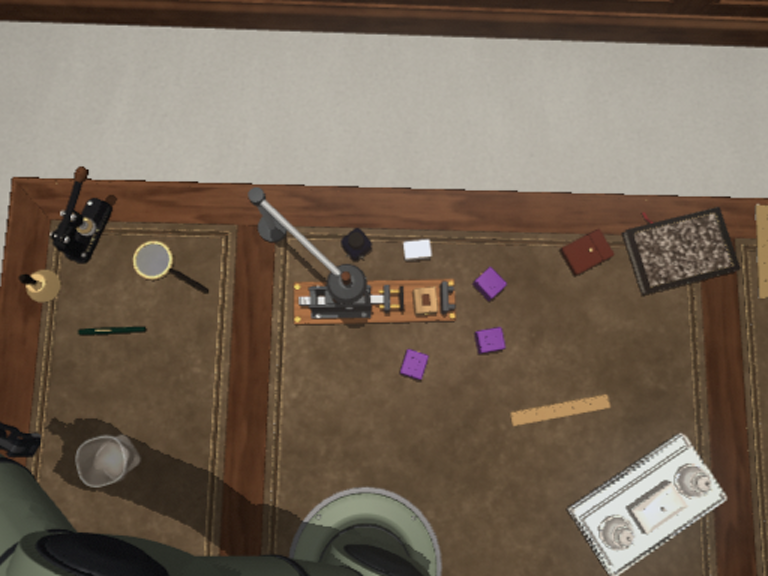

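Scene (1.5x px): the light's head and knob are at (357,245), above the clamp. The wooden box is on the clamp board at (410,385). Candidates for each:
- **Knob:** only the lamp knob at (357,235). The low network hit at (360,324) is the clamp's trigger and handle.
- **Box:** purple ones at (337,425), (423,478) and (485,440), white at (453,368), wooden at (410,385). I choose the wooden one, between the jaw pad and the end stop.

```bash
python3 -c "
import cv2
p=cv2.imread('pics/scene0.png')[180:450,300:480];cv2.imwrite('pics/crop0.png',cv2.resize(p,None,fx=2.2,fy=2.2))"
```

```text
(no output)
```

View pics/crop0.png

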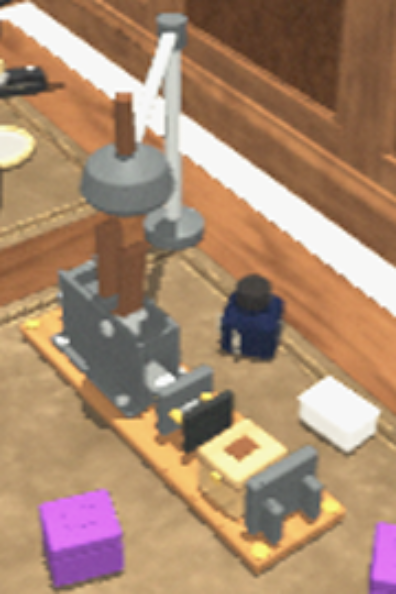

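The crop shows the knob at (125,120) on the light's head, above the clamp's trigger and handle at (120,265). The wooden box is at (242,450), between pad and end stop. Moving now.

drive_tool(
  delta_pos=[
    [-20,-16,-25],
    [-48,-40,-50],
    [-78,-65,-70],
    [-108,-90,-85],
    [-138,-115,-90],
    [-168,-140,-90],
    [-198,-166,-90],
    [-228,-192,-90],
  ],
  delta_rot=[
    [0,0,-2],
    [0,0,-4],
    [0,0,-7],
    [0,0,-10],
    [0,0,-13],
    [0,0,-16],
    [0,0,-20],
    [0,0,-24.3],
  ],
  gripper=[1,1,1,1,1,1,1,1],
)

```text
time: 1.27
ee_pos: [0.3864, 0.299, 0.3217]
ee_rot: [3.141, 0.001, -3.138]
contact_force: [2.6, 0.6, 0.1]
gripper_width: 0.0853
grasp_force: 0.0
```

drive_tool(
  delta_pos=[
    [-17,-36,0],
    [-34,-72,0],
    [-51,-108,0],
    [-68,-144,0],
    [-85,-180,0],
    [-102,-216,0],
    [-116,-246,0],
    [-123,-256,0],
  ],
  delta_rot=[
    [0,0,0],
    [0,0,0],
    [0,0,0],
    [0,0,0],
    [0,0,0],
    [0,0,0],
    [0,0,0],
    [0,0,0],
  ],
  gripper=[1,1,1,1,1,1,1,1],
)

```text
time: 1.93
ee_pos: [0.5101, 0.04, 0.3215]
ee_rot: [-3.14, 0.001, 3.137]
contact_force: [-0.0, 0.6, -0.8]
gripper_width: 0.0853
grasp_force: 0.0
```

```bash
python3 - <<'E'
from h import *
st()
im=get_image("wrist")
for q in ("light_knob","light_hinge"):
    for r in pinpoint(im,q)[:3]: print(q,round(r["p"],2),np.round(r["xyz"],3),proj(im,r["xyz"]))
save(im,"w1")
E
```

```text
time 1.933
qpos [-0.341  0.249  0.181  1.784 -0.048  1.112  1.421]
ee_pos [0.51  0.04  0.322]
ee_rot [-3.140e+00  1.000e-03  3.137e+00]
contact_force [-0.002  0.581 -0.816]
gripper_width 0.085
grasp_force 0.0
light_knob 0.61 [0.505 0.047 0.252] [264. 194.]
```

View pics/w1.png

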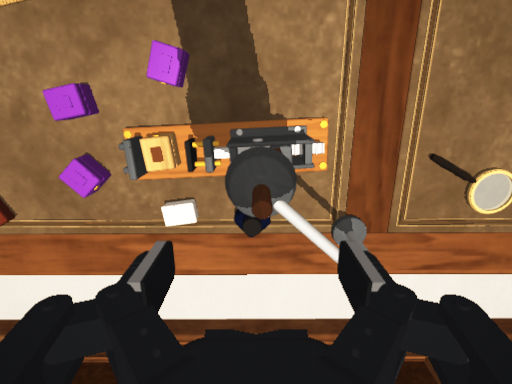

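The knob's top shows at (262,200), centred between the fingers. Lowering to close on it.

drive_tool(
  delta_pos=[
    [1,3,25],
    [2,4,50],
    [2,4,75],
    [2,4,84],
    [2,4,84],
    [2,4,84],
    [2,4,84],
    [2,4,84],
  ],
  delta_rot=[
    [0,0,0],
    [0,0,0],
    [0,0,0],
    [0,0,0],
    [0,0,0],
    [0,0,0],
    [0,0,0],
    [0,0,0],
  ],
  gripper=[1,1,1,1,-1,-1,-1,-1],
)

```text
time: 2.75
ee_pos: [0.5076, 0.0492, 0.2386]
ee_rot: [3.141, 0.002, -3.141]
contact_force: [-0.2, -0.3, -1.1]
gripper_width: 0.0386
grasp_force: 0.0
```

drive_tool(
  delta_pos=[
    [0,0,0],
    [0,0,0],
    [0,0,0],
    [0,0,0],
    [0,0,0],
    [0,0,0],
    [0,0,0],
    [0,0,0],
  ],
  delta_rot=[
    [0,0,0],
    [0,0,0],
    [0,0,0],
    [0,0,0],
    [0,0,0],
    [0,0,0],
    [0,0,0],
    [0,0,0],
  ],
  gripper=[-1,-1,-1,-1,-1,-1,-1,-1],
)

```text
time: 3.42
ee_pos: [0.5067, 0.0482, 0.238]
ee_rot: [-3.141, -0.0, 3.141]
contact_force: [-6.3, -4.2, 7.6]
gripper_width: 0.0144
grasp_force: 58.3
```

```bash
python3 - <<'E'
from h import *
H=np.array([.6535,.2055]);K=np.array([.507,.048]);L=.2155
a0=np.arctan2(*(K-H)[::-1]);tot=np.radians(78)
P=lambda f:H+L*np.array([np.cos(a0-tot*f),np.sin(a0-tot*f)])
for c in range(3):
    yaw=np.pi-tot*c/3
    ex=np.array([np.cos(yaw),np.sin(yaw)]);ey=np.array([np.sin(yaw),-np.cos(yaw)])
    print([[round(float((P(i/24)-P(c/3))@e)*1000,0) for e in (ex,ey)]+[0] for i in range(8*c+1,8*c+9)])
print(P(1))
E
```

```text
[[9.0, 9.0, 0], [17.0, 18.0, 0], [25.0, 27.0, 0], [32.0, 37.0, 0], [38.0, 47.0, 0], [44.0, 58.0, 0], [50.0, 69.0, 0], [54.0, 80.0, 0]]
[[9.0, 9.0, 0], [17.0, 18.0, 0], [25.0, 27.0, 0], [32.0, 37.0, 0], [38.0, 47.0, 0], [44.0, 58.0, 0], [50.0, 69.0, 0], [54.0, 80.0, 0]]
[[9.0, 9.0, 0], [17.0, 18.0, 0], [25.0, 27.0, 0], [32.0, 37.0, 0], [38.0, 47.0, 0], [44.0, 58.0, 0], [50.0, 69.0, 0], [54.0, 80.0, 0]]
[0.46864054 0.31625753]
```

drive_tool(
  delta_pos=[
    [9,9,0],
    [17,18,0],
    [25,27,0],
    [32,37,0],
    [38,47,0],
    [44,58,0],
    [50,69,0],
    [54,80,0],
  ],
  delta_rot=[
    [0,0,3.25],
    [0,0,6.5],
    [0,0,9.75],
    [0,0,13],
    [0,0,16.25],
    [0,0,19.5],
    [0,0,22.75],
    [0,0,26],
  ],
  gripper=[-1,-1,-1,-1,-1,-1,-1,-1],
)

```text
time: 4.08
ee_pos: [0.4534, 0.1298, 0.2381]
ee_rot: [3.14, 0.002, 2.685]
contact_force: [4.1, 1.4, 0.6]
gripper_width: 0.0144
grasp_force: 59.6
```

drive_tool(
  delta_pos=[
    [9,9,0],
    [17,18,0],
    [25,27,0],
    [32,37,0],
    [38,47,0],
    [44,58,0],
    [50,69,0],
    [54,80,0],
  ],
  delta_rot=[
    [0,0,3.25],
    [0,0,6.5],
    [0,0,9.75],
    [0,0,13],
    [0,0,16.25],
    [0,0,19.5],
    [0,0,22.75],
    [0,0,26],
  ],
  gripper=[-1,-1,-1,-1,-1,-1,-1,-1],
)

```text
time: 4.75
ee_pos: [0.4414, 0.2251, 0.2381]
ee_rot: [3.138, 0.002, 2.231]
contact_force: [14.5, -1.1, -5.9]
gripper_width: 0.0146
grasp_force: 59.8
```

drive_tool(
  delta_pos=[
    [9,9,0],
    [17,18,0],
    [25,27,0],
    [32,37,0],
    [38,47,0],
    [44,58,0],
    [50,69,0],
    [54,80,0],
  ],
  delta_rot=[
    [0,0,3.25],
    [0,0,6.5],
    [0,0,9.75],
    [0,0,13],
    [0,0,16.25],
    [0,0,19.5],
    [0,0,22.75],
    [0,0,26],
  ],
  gripper=[-1,-1,-1,-1,-1,-1,-1,-1],
)

```text
time: 5.42
ee_pos: [0.4717, 0.3156, 0.2381]
ee_rot: [3.138, 0.001, 1.776]
contact_force: [12.3, -6.7, -1.0]
gripper_width: 0.0143
grasp_force: 60.3
```

drive_tool(
  delta_pos=[
    [0,0,0],
    [0,0,0],
    [0,0,0],
    [0,0,0],
    [0,0,0],
    [0,0,0],
    [0,0,-15],
    [0,0,-40],
  ],
  delta_rot=[
    [0,0,0],
    [0,0,0],
    [0,0,0],
    [0,0,0],
    [0,0,0],
    [0,0,0],
    [0,0,0],
    [0,0,0],
  ],
  gripper=[0,0,0,0,0,0,0,0],
)

```text
time: 6.08
ee_pos: [0.4682, 0.3156, 0.276]
ee_rot: [-3.138, 0.002, 1.781]
contact_force: [0.4, -0.4, 1.5]
gripper_width: 0.0427
grasp_force: 0.0
```

drive_tool(
  delta_pos=[
    [0,0,-25],
    [-30,-2,-35],
    [-65,-4,-35],
    [-105,-6,-35],
    [-145,-9,-35],
    [-185,-11,-35],
    [-225,-14,-35],
    [-259,-16,-35],
  ],
  delta_rot=[
    [0,0,-6],
    [0,0,-12],
    [0,0,-19],
    [0,0,-26],
    [0,0,-33],
    [0,0,-40],
    [0,0,-46],
    [0,0,-52],
  ],
  gripper=[1,1,1,1,1,1,1,1],
)

```text
time: 6.75
ee_pos: [0.5061, 0.0675, 0.3126]
ee_rot: [3.141, 0.0, 2.673]
contact_force: [0.2, 0.8, 0.1]
gripper_width: 0.0852
grasp_force: 0.0
```

drive_tool(
  delta_pos=[
    [0,0,0],
    [0,0,0],
    [0,0,0],
    [0,0,0],
    [0,0,0],
    [0,0,0],
    [0,0,0],
    [0,0,0],
  ],
  delta_rot=[
    [0,0,-6],
    [0,0,-12],
    [0,0,-18],
    [0,0,-23],
    [0,0,-26],
    [0,0,-26],
    [0,0,-26],
    [0,0,-26],
  ],
  gripper=[1,1,1,1,1,1,1,1],
)

```text
time: 7.42
ee_pos: [0.5062, 0.0695, 0.3124]
ee_rot: [3.142, 0.0, 3.119]
contact_force: [-0.9, -0.2, 0.9]
gripper_width: 0.0855
grasp_force: 0.0
```

```bash
python3 - <<'E'
from h import *
st()
for n in ("scene","top","wrist"):
    im=get_image(n)
    for q in ("grip","clamp","trigger_blade","end_stop","box_centre","light_knob"):
        for r in pinpoint(im,q)[:(1 if q!="box_centre" else 3)]: print(n,q,round(r["p"],2),np.round(r["xyz"],3),proj(im,r["xyz"]))
    if n=="wrist":
        save(im,"w2",None,1.5)
E
```

```text
time 7.417
qpos [-0.43   0.258  0.221  1.8   -0.063  1.09   1.361]
ee_pos [0.506 0.069 0.312]
ee_rot [3.142 0.    3.119]
contact_force [-0.918 -0.188  0.886]
gripper_width 0.085
grasp_force 0.0
scene grip 0.57 [0.505 0.056 0.13 ] [235. 196.]
scene clamp 0.9 [ 0.504  0.062 -0.003] [236. 234.]
scene trigger_blade 0.71 [0.509 0.044 0.072] [240. 216.]
scene end_stop 0.56 [ 0.51  -0.104  0.036] [273. 259.]
scene box_centre 0.69 [ 0.509 -0.106  0.035] [273. 260.]
scene box_centre 0.68 [ 0.548 -0.24   0.017] [323. 295.]
scene box_centre 0.62 [ 0.43  -0.236  0.02 ] [280. 320.]
scene light_knob 0.91 [0.473 0.316 0.251] [176. 121.]
top box_centre 0.83 [ 0.546 -0.234  0.017] [324. 189.]
top box_centre 0.77 [ 0.43  -0.236  0.019] [325. 227.]
top box_centre 0.73 [ 0.505 -0.107  0.032] [283. 200.]
top light_knob 0.59 [0.471 0.318 0.253] [118. 197.]
wrist grip 0.97 [0.501 0.06  0.128] [247. 164.]
wrist clamp 0.92 [0.501 0.06  0.003] [249. 147.]
wrist trigger_blade 0.92 [0.504 0.039 0.072] [233. 158.]
wrist box_centre 0.98 [ 0.549 -0.239  0.019] [ 64. 182.]
wrist box_centre 0.81 [ 0.384 -0.091  0.017] [142.  70.]
wrist box_centre 0.55 [ 0.508 -0.102  0.034] [142. 157.]
```

View pics/w2.png

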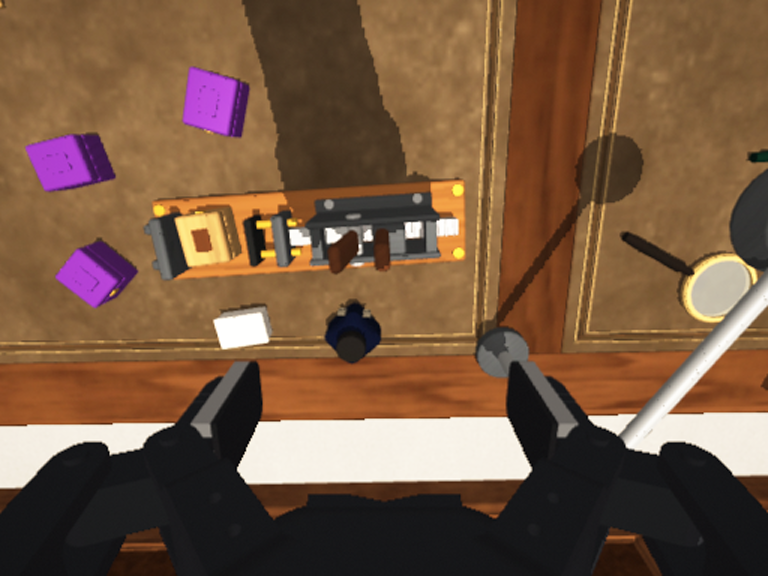

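The head is now far left, and the trigger at (343,250) and rear handle at (382,250) are clear from above. I'll get the clamp's yaw from the board's corner screws, at (160,210), (458,190) and (459,253), and correct the grip with it.

```bash
python3 - <<'E'
from h import *
im=get_image("wrist")
R,_=cv2.Rodrigues(np.array(im["rvec"],float));t=np.array(im["tvec"],float);C=-R.T@t
def bp(u,v,z):
    d=R.T@np.array([(u-im["cx"])/im["fx"],(v-im["cy"])/im["fy"],1]);return (C+d*(z-C[2])/d[2])[:2]
a,b,c=[bp(u/1.5,v/1.5,.015) for u,v in ((160,210),(458,190),(459,253))]
print(a,b,c,"rear dir",(b-a)/np.linalg.norm(b-a),"side",(c-b)/np.linalg.norm(c-b), "len",np.linalg.norm(b-a),np.linalg.norm(c-b))
# blade tops (z=.15)
for uv in ((330,268),(355,268),(376,268),(389,268),(343,234)): print(uv,bp(uv[0]/1.5,uv[1]/1.5,.15))
r=pinpoint(im,"grip")
for x in r[:2]: print(x)
save(im,"w2c",(190,110,320,190),5)
E
```

```text
[ 0.48373025 -0.16057663] [0.46948322 0.1465277 ] [0.53529857 0.14978359] rear dir [-0.04634166  0.99892565] side [0.9987786  0.04940963] len 0.30743462412064854 0.06589583764217259
(330, 268) [0.51276101 0.02982521]
(355, 268) [0.51312593 0.04848999]
(376, 268) [0.51343247 0.06416886]
(389, 268) [0.51362224 0.07387503]
(343, 234) [0.4873194  0.04077148]
{'xyz': [0.5029, 0.0614, 0.1297], 'p': 0.66}
```

View pics/w2c.png

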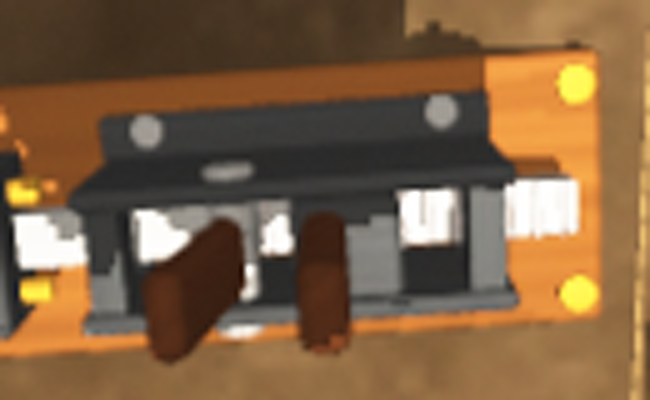

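Clamp yaw is about +2.7° (rear direction (-0.047, 0.999)), and grip is at (0.503, 0.061). The top edges of the trigger and handle agree with that. I'll descend, biased slightly forward so the tilted trigger clears the front finger.

drive_tool(
  delta_pos=[
    [1,-4,15],
    [2,-8,40],
    [3,-11,70],
    [3,-13,100],
    [3,-13,125],
    [3,-13,130],
    [3,-13,130],
    [3,-13,130],
  ],
  delta_rot=[
    [0,0,-2],
    [0,0,-4],
    [0,0,-4],
    [0,0,-4],
    [0,0,-4],
    [0,0,-4],
    [0,0,-4],
    [0,0,-4],
  ],
  gripper=[1,1,1,1,1,1,1,1],
)

```text
time: 9.23
ee_pos: [0.5035, 0.0566, 0.1833]
ee_rot: [3.142, 0.001, -3.093]
contact_force: [0.1, 0.2, 0.5]
gripper_width: 0.0854
grasp_force: 0.0
```

drive_tool(
  delta_pos=[
    [0,0,15],
    [0,0,30],
    [0,0,45],
    [0,0,60],
    [0,0,72],
    [0,2,74],
    [0,4,74],
    [0,4,74],
  ],
  delta_rot=[
    [0,0,0],
    [0,0,0],
    [0,0,0],
    [0,0,0],
    [0,0,0],
    [0,0,0],
    [0,0,0],
    [0,0,0],
  ],
  gripper=[1,1,1,1,1,1,1,1],
)

```text
time: 9.9
ee_pos: [0.5036, 0.0613, 0.1096]
ee_rot: [3.141, 0.002, -3.092]
contact_force: [0.3, -0.5, 0.4]
gripper_width: 0.0855
grasp_force: 0.0
```

```bash
python3 - <<'E'
from h import *
st()
im=get_image("wrist"); 
for q in ("box_centre","grip","trigger_blade"):
    for r in pinpoint(im,q)[:2]: print(q,round(r["p"],2),np.round(r["xyz"],3),proj(im,r["xyz"]))
save(im,"w3",None,1.5)
E
```

```text
time 9.9
qpos [-0.355  0.522  0.156  2.019 -0.137  0.608  1.513]
ee_pos [0.504 0.061 0.11 ]
ee_rot [ 3.141e+00  2.000e-03 -3.092e+00]
contact_force [ 0.297 -0.487  0.352]
gripper_width 0.086
grasp_force 0.0
box_centre 0.81 [ 0.508 -0.105  0.035] [ 50. 193.]
box_centre 0.62 [ 0.386 -0.09   0.016] [60. 31.]
grip 0.89 [0.501 0.058 0.126] [249. 253.]
trigger_blade 0.63 [0.504 0.039 0.073] [223. 215.]
```

View pics/w3.png

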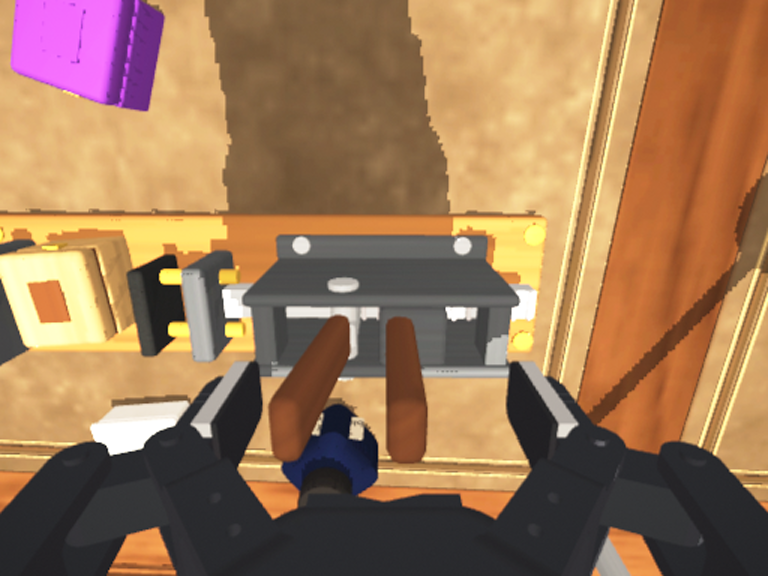

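Both bars stand between the fingers: trigger at (310,390), handle at (405,390). Pad (155,305), jaw plate (205,305) and box (65,300) are visible, so I can track bar and pad travel from this view. First pump.

```bash
cat >> h.py <<'E'
def gray(im): return cv2.cvtColor(im["pixels"],cv2.COLOR_RGB2GRAY)
def track(im):
    """mm of advance (toward -y) of plate, pad, box by patch matching against ref.npy"""
    ref=np.load("ref.npy"); g=gray(im); out={}
    a=proj(im,[.504,-.02,.045]);b=proj(im,[.506,-.06,.045])
    K=lambda y: cv2.projectPoints(np.array([[.505,y,.045]]),np.array(im["rvec"],float),np.array(im["tvec"],float),np.array([[im["fx"],0,im["cx"]],[0,im["fy"],im["cy"]],[0,0,1.]]),None)[0].ravel()
    s=40/np.linalg.norm(K(-.02)-K(-.06))
    for n,(x0,y0,x1,y1) in dict(plate=(121,164,156,242),pad=(86,168,122,238),box=(20,160,88,232),fixed=(165,155,230,200)).items():
        T=ref[y0:y1,x0:x1]; ox=max(0,x0-60); oy=y0-5
        m=cv2.matchTemplate(g[oy:y1+5,ox:x1+8],T,cv2.TM_CCOEFF_NORMED)
        _,v,_,(mx,my)=cv2.minMaxLoc(m); dx=0
        if 0<mx<m.shape[1]-1:
            l,c,r=m[my,mx-1:mx+2]; dx=.5*(l-r)/(l-2*c+r)
        out[n]=(round(float((x0-ox-mx-dx)*s),1),round(v,2))
    return out
E
python3 - <<'E'
from h import *
im=get_image("wrist"); np.save("ref.npy",gray(im)); print(track(im))
E
```

```text
{'plate': (-0.0, 1.0), 'pad': (0.0, 1.0), 'box': (-0.0, 1.0), 'fixed': (-0.0, 1.0)}
```

drive_tool(
  delta_pos=[
    [0,0,0],
    [0,0,0],
    [0,0,0],
    [0,0,0],
    [0,0,0],
    [0,0,0],
    [0,0,0],
    [0,0,0],
  ],
  delta_rot=[
    [0,0,0],
    [0,0,0],
    [0,0,0],
    [0,0,0],
    [0,0,0],
    [0,0,0],
    [0,0,0],
    [0,0,0],
  ],
  gripper=[0.4,0.2,0,-0.15,-0.25,-0.32,-0.32,-0.32],
)

```text
time: 10.82
ee_pos: [0.5032, 0.0591, 0.1087]
ee_rot: [-3.14, 0.001, -3.094]
contact_force: [-0.5, -10.3, 11.3]
gripper_width: 0.0295
grasp_force: 20.3
```

```bash
python3 - <<'E'
from h import *
im=get_image("wrist"); print(track(im)); st()
E
```

```text
{'plate': (10.8, 0.95), 'pad': (10.9, 0.94), 'box': (-1.6, 0.82), 'fixed': (-1.7, 0.98)}
time 10.867
qpos [-0.353  0.524  0.158  2.02  -0.136  0.607  1.514]
ee_pos [0.503 0.059 0.109]
ee_rot [-3.140e+00  1.000e-03 -3.094e+00]
contact_force [ -0.599 -10.523  12.132]
gripper_width 0.029
grasp_force 20.342
```

drive_tool(
  delta_pos=[
    [0,0,0],
    [0,0,0],
    [0,0,0],
    [0,0,0],
    [0,0,0],
    [0,0,0],
    [0,0,0],
    [0,0,0],
  ],
  delta_rot=[
    [0,0,0],
    [0,0,0],
    [0,0,0],
    [0,0,0],
    [0,0,0],
    [0,0,0],
    [0,0,0],
    [0,0,0],
  ],
  gripper=[0,0.3,0.6,0.9,1,1,1,1],
)

```text
time: 11.53
ee_pos: [0.5029, 0.0606, 0.1083]
ee_rot: [3.142, 0.0, -3.092]
contact_force: [0.6, -0.1, 0.3]
gripper_width: 0.0855
grasp_force: 0.0
```

```bash
python3 - <<'E'
from h import *
im=get_image("wrist"); print(track(im)); save(im,"w4",None,1.5)
for r in pinpoint(im,"box_centre")[:2]: print(round(r["p"],2),np.round(r["xyz"],3))
E
```

```text
{'plate': (12.6, 0.95), 'pad': (12.8, 0.94), 'box': (0.5, 0.82), 'fixed': (0.1, 1.0)}
0.88 [ 0.385 -0.087  0.02 ]
0.74 [ 0.509 -0.104  0.031]
```

View pics/w4.png

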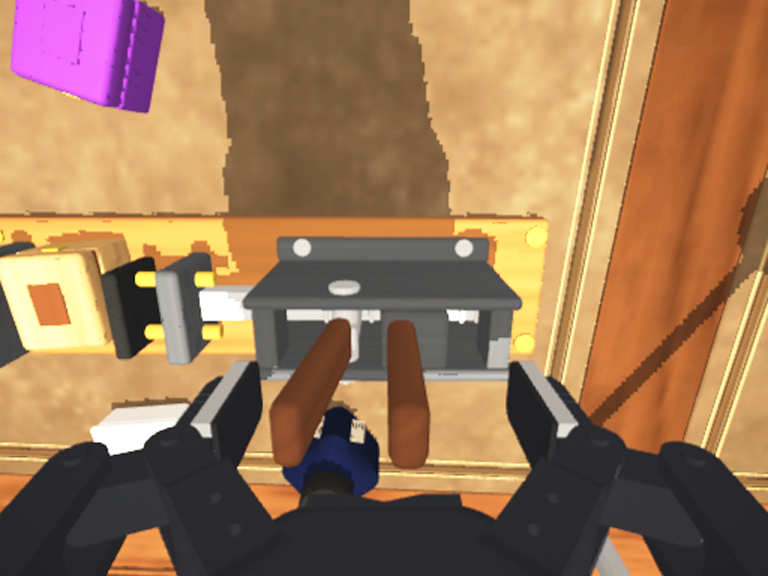

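The bar advanced 12.7 mm and held, and the pad is a few mm from the box. Pump 2.

drive_tool(
  delta_pos=[
    [0,0,0],
    [0,0,0],
    [0,0,0],
    [0,0,0],
    [0,0,0],
    [0,0,0],
    [0,0,0],
    [0,0,0],
  ],
  delta_rot=[
    [0,0,0],
    [0,0,0],
    [0,0,0],
    [0,0,0],
    [0,0,0],
    [0,0,0],
    [0,0,0],
    [0,0,0],
  ],
  gripper=[0.4,0.2,0,-0.15,-0.25,-0.32,-0.32,-0.32],
)

```text
time: 12.3
ee_pos: [0.5032, 0.0591, 0.1088]
ee_rot: [-3.14, 0.001, -3.094]
contact_force: [-1.1, -9.8, 11.9]
gripper_width: 0.0298
grasp_force: 20.5
```

```bash
python3 - <<'E'
from h import *
im=get_image("wrist"); print(track(im)); print(get_state()["contact_force"])
E
```

```text
{'plate': (18.6, 0.92), 'pad': (18.3, 0.9), 'box': (-0.6, 0.71), 'fixed': (-1.7, 0.98)}
[-1.43984915 -9.10604721 11.07589972]
```

drive_tool(
  delta_pos=[
    [0,0,0],
    [0,0,0],
    [0,0,0],
    [0,0,0],
    [0,0,0],
    [0,0,0],
    [0,0,0],
    [0,0,0],
  ],
  delta_rot=[
    [0,0,0],
    [0,0,0],
    [0,0,0],
    [0,0,0],
    [0,0,0],
    [0,0,0],
    [0,0,0],
    [0,0,0],
  ],
  gripper=[0,0.3,0.6,0.9,1,1,1,1],
)

```text
time: 13.02
ee_pos: [0.5029, 0.0607, 0.1083]
ee_rot: [3.142, 0.0, -3.092]
contact_force: [-0.1, -0.2, 0.4]
gripper_width: 0.0857
grasp_force: 0.0
```

```bash
python3 - <<'E'
from h import *
im=get_image("wrist"); print(track(im)); save(im,"w5",(0,130,260,250),3)
E
```

```text
{'plate': (20.4, 0.9), 'pad': (20.3, 0.9), 'box': (1.5, 0.71), 'fixed': (0.1, 1.0)}
```

View pics/w5.png

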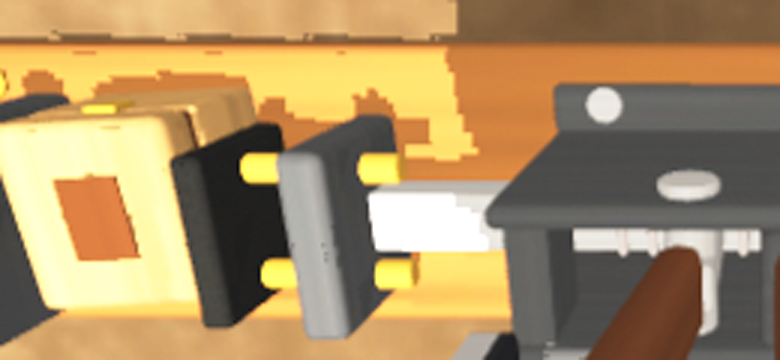

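Pad is now at the box's rear face at (190,230) in the crop, and the bar is +20.3 mm. The next stroke goes in stages, watching force and travel.

drive_tool(
  delta_pos=[
    [0,1,0],
    [0,2,0],
    [0,2,0],
    [0,2,0],
    [0,2,0],
    [0,2,0],
    [0,2,0],
    [0,2,0],
  ],
  delta_rot=[
    [0,0,0],
    [0,0,0],
    [0,0,0],
    [0,0,0],
    [0,0,0],
    [0,0,0],
    [0,0,0],
    [0,0,0],
  ],
  gripper=[0.5,0.3,0.1,0,-0.1,-0.15,-0.2,-0.2],
)

```text
time: 13.73
ee_pos: [0.5031, 0.061, 0.1088]
ee_rot: [-3.14, 0.001, -3.094]
contact_force: [-0.2, -10.7, 11.1]
gripper_width: 0.0342
grasp_force: 6.0
```

```bash
python3 - <<'E'
from h import *
im=get_image("wrist"); print(track(im))
E
```

```text
{'plate': (28.0, 0.86), 'pad': (27.9, 0.87), 'box': (10.0, 0.65), 'fixed': (0.2, 0.99)}
```

drive_tool(
  delta_pos=[
    [0,0,0],
    [0,0,0],
    [0,0,0],
    [0,0,0],
    [0,0,0],
    [0,0,0],
    [0,0,0],
    [0,0,0],
  ],
  delta_rot=[
    [0,0,0],
    [0,0,0],
    [0,0,0],
    [0,0,0],
    [0,0,0],
    [0,0,0],
    [0,0,0],
    [0,0,0],
  ],
  gripper=[-0.22,-0.24,-0.26,-0.28,-0.28,-0.28,-0.28,-0.28],
)

```text
time: 14.45
ee_pos: [0.5032, 0.0597, 0.109]
ee_rot: [-3.139, 0.001, -3.095]
contact_force: [-1.7, -19.0, 17.4]
gripper_width: 0.0308
grasp_force: 10.5
```

```bash
python3 - <<'E'
from h import *
im=get_image("wrist"); print(track(im))
E
```

```text
{'plate': (26.6, 0.86), 'pad': (26.3, 0.87), 'box': (8.2, 0.65), 'fixed': (-1.2, 0.99)}
```

drive_tool(
  delta_pos=[
    [0,0,0],
    [0,0,0],
    [0,0,0],
    [0,0,0],
    [0,0,0],
    [0,0,0],
    [0,0,0],
    [0,0,0],
  ],
  delta_rot=[
    [0,0,0],
    [0,0,0],
    [0,0,0],
    [0,0,0],
    [0,0,0],
    [0,0,0],
    [0,0,0],
    [0,0,0],
  ],
  gripper=[0,0.3,0.6,0.9,1,1,1,1],
)

```text
time: 15.17
ee_pos: [0.5028, 0.0627, 0.1083]
ee_rot: [3.142, 0.0, -3.092]
contact_force: [0.4, 1.0, 0.2]
gripper_width: 0.0852
grasp_force: 0.0
```

```bash
python3 - <<'E'
from h import *
im=get_image("wrist"); print(track(im)); np.save("ref4.npy",gray(im))
E
```

```text
{'plate': (30.1, 0.85), 'pad': (30.1, 0.87), 'box': (12.2, 0.65), 'fixed': (2.2, 0.99)}
```

drive_tool(
  delta_pos=[
    [0,0,0],
    [0,0,0],
    [0,0,0],
    [0,0,0],
    [0,0,0],
    [0,0,0],
    [0,0,0],
    [0,0,0],
  ],
  delta_rot=[
    [0,0,0],
    [0,0,0],
    [0,0,0],
    [0,0,0],
    [0,0,0],
    [0,0,0],
    [0,0,0],
    [0,0,0],
  ],
  gripper=[0.5,0.3,0.2,0.1,0.05,0,-0.05,-0.05],
)

```text
time: 15.88
ee_pos: [0.503, 0.061, 0.1086]
ee_rot: [-3.14, 0.001, -3.094]
contact_force: [-0.2, -10.1, 8.8]
gripper_width: 0.0408
grasp_force: 5.4
```

```bash
python3 - <<'E'
from h import *
im=get_image("wrist"); print(track(im)); print(get_state()["contact_force"])
E
```

```text
{'plate': (31.7, 0.84), 'pad': (30.9, 0.84), 'box': (13.7, 0.64), 'fixed': (0.4, 0.98)}
[-0.35396674 -9.89247832  9.01681863]
```

drive_tool(
  delta_pos=[
    [0,0,0],
    [0,0,0],
    [0,0,0],
    [0,0,0],
    [0,0,0],
    [0,0,0],
    [0,0,0],
    [0,0,0],
  ],
  delta_rot=[
    [0,0,0],
    [0,0,0],
    [0,0,0],
    [0,0,0],
    [0,0,0],
    [0,0,0],
    [0,0,0],
    [0,0,0],
  ],
  gripper=[-0.07,-0.09,-0.12,-0.14,-0.14,-0.14,-0.14,-0.14],
)

```text
time: 16.6
ee_pos: [0.5032, 0.0606, 0.1088]
ee_rot: [-3.14, 0.001, -3.094]
contact_force: [0.1, -13.6, 11.0]
gripper_width: 0.0369
grasp_force: 7.0
```

```bash
python3 - <<'E'
from h import *
im=get_image("wrist"); print(track(im)); print(get_state()["contact_force"])
E
```

```text
{'plate': (32.6, 0.81), 'pad': (30.5, 0.79), 'box': (13.0, 0.64), 'fixed': (-0.1, 0.99)}
[ -0.26394864 -13.34720211  11.11869238]
```

drive_tool(
  delta_pos=[
    [0,0,0],
    [0,0,0],
    [0,0,0],
    [0,0,0],
    [0,0,0],
    [0,0,0],
    [0,0,0],
    [0,0,0],
  ],
  delta_rot=[
    [0,0,0],
    [0,0,0],
    [0,0,0],
    [0,0,0],
    [0,0,0],
    [0,0,0],
    [0,0,0],
    [0,0,0],
  ],
  gripper=[-0.16,-0.18,-0.2,-0.22,-0.22,-0.22,-0.22,-0.22],
)

```text
time: 17.32
ee_pos: [0.5032, 0.0603, 0.1089]
ee_rot: [-3.14, 0.001, -3.094]
contact_force: [-0.8, -15.5, 14.8]
gripper_width: 0.0333
grasp_force: 8.5
```

```bash
python3 - <<'E'
from h import *
im=get_image("wrist"); print(track(im)); print(get_state()["contact_force"]); save(im,"w6",(0,130,260,250),3)
E
```

```text
{'plate': (33.1, 0.8), 'pad': (30.1, 0.76), 'box': (12.5, 0.64), 'fixed': (-0.5, 0.99)}
[ -1.46910086 -14.4429827   13.70968499]
```

View pics/w6.png

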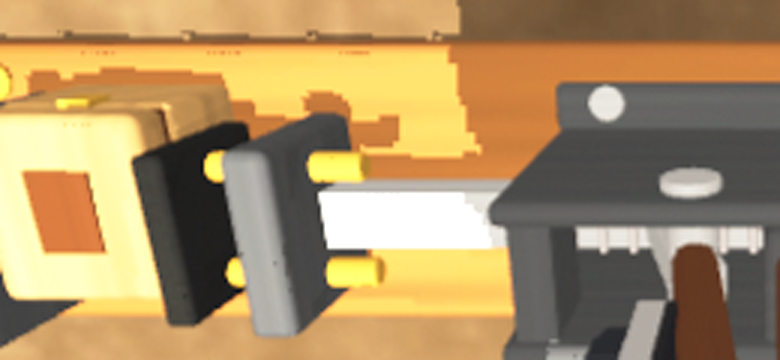

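Relative to the fixed part, the plate is at 33.6 mm and the pad at 30.6 mm. The box sits against the stop, with about 3 mm of pad push-back. I'll finish this stroke.

drive_tool(
  delta_pos=[
    [0,0,0],
    [0,0,0],
    [0,0,0],
    [0,0,0],
    [0,0,0],
    [0,0,0],
    [0,0,0],
    [0,0,0],
  ],
  delta_rot=[
    [0,0,0],
    [0,0,0],
    [0,0,0],
    [0,0,0],
    [0,0,0],
    [0,0,0],
    [0,0,0],
    [0,0,0],
  ],
  gripper=[-0.24,-0.26,-0.28,-0.3,-0.32,-0.32,-0.32,-0.32],
)

```text
time: 18.03
ee_pos: [0.5034, 0.0591, 0.1092]
ee_rot: [-3.139, 0.001, -3.095]
contact_force: [-2.8, -22.4, 21.6]
gripper_width: 0.0292
grasp_force: 17.2
```

```bash
python3 - <<'E'
from h import *
im=get_image("wrist"); print(track(im)); print(get_state()["contact_force"])
E
```

```text
{'plate': (32.5, 0.8), 'pad': (28.6, 0.75), 'box': (10.8, 0.64), 'fixed': (-1.7, 1.0)}
[ -1.68758771 -22.59028025  21.3193262 ]
```

drive_tool(
  delta_pos=[
    [0,0,0],
    [0,0,0],
    [0,0,0],
    [0,0,0],
    [0,0,0],
    [0,0,0],
    [0,0,0],
    [0,0,0],
  ],
  delta_rot=[
    [0,0,0],
    [0,0,0],
    [0,0,0],
    [0,0,0],
    [0,0,0],
    [0,0,0],
    [0,0,0],
    [0,0,0],
  ],
  gripper=[0,0.3,0.6,0.9,1,1,1,1],
)

```text
time: 18.75
ee_pos: [0.5027, 0.0627, 0.1083]
ee_rot: [3.142, 0.0, -3.092]
contact_force: [-0.1, 0.4, -0.1]
gripper_width: 0.0854
grasp_force: 0.0
```

```bash
python3 - <<'E'
from h import *
im=get_image("wrist"); print(track(im))
E
```

```text
{'plate': (33.9, 0.82), 'pad': (33.0, 0.83), 'box': (15.4, 0.65), 'fixed': (2.2, 0.99)}
```

drive_tool(
  delta_pos=[
    [0,0,0],
    [0,0,0],
    [0,0,0],
    [0,0,0],
    [0,0,0],
    [0,0,0],
    [0,0,0],
    [0,0,0],
  ],
  delta_rot=[
    [0,0,0],
    [0,0,0],
    [0,0,0],
    [0,0,0],
    [0,0,0],
    [0,0,0],
    [0,0,0],
    [0,0,0],
  ],
  gripper=[0.5,0.3,0.2,0.1,0.05,0,-0.05,-0.05],
)

```text
time: 19.47
ee_pos: [0.5032, 0.06, 0.1089]
ee_rot: [-3.139, 0.001, -3.095]
contact_force: [-0.6, -15.8, 13.2]
gripper_width: 0.0406
grasp_force: 8.2
```

```bash
python3 - <<'E'
from h import *
im=get_image("wrist"); print(track(im)); print(get_state()["contact_force"])
E
```

```text
{'plate': (34.6, 0.77), 'pad': (29.8, 0.7), 'box': (11.5, 0.65), 'fixed': (-0.8, 0.99)}
[ -0.40566198 -15.55138585  13.12071196]
```

Pad push-back is now about 5.5 mm mid-stroke, using a scale corrected by the 8 mm tooth pitch. I'll squeeze on slowly.

drive_tool(
  delta_pos=[
    [0,0,0],
    [0,0,0],
    [0,0,0],
    [0,0,0],
    [0,0,0],
    [0,0,0],
    [0,0,0],
    [0,0,0],
  ],
  delta_rot=[
    [0,0,0],
    [0,0,0],
    [0,0,0],
    [0,0,0],
    [0,0,0],
    [0,0,0],
    [0,0,0],
    [0,0,0],
  ],
  gripper=[-0.06,-0.08,-0.1,-0.12,-0.13,-0.13,-0.13,-0.13],
)

```text
time: 20.18
ee_pos: [0.5033, 0.0594, 0.1091]
ee_rot: [-3.139, 0.001, -3.095]
contact_force: [-1.0, -19.5, 19.1]
gripper_width: 0.0373
grasp_force: 10.4
```

```bash
python3 - <<'E'
from h import *
im=get_image("wrist"); print(track(im)); print(get_state()["contact_force"])
E
```

```text
{'plate': (34.2, 0.76), 'pad': (29.1, 0.68), 'box': (10.9, 0.65), 'fixed': (-1.5, 1.0)}
[ -0.13070123 -19.39535329  17.43592923]
```

```bash
python3 - <<'E'
from h import *
im=get_image("wrist"); np.save("now.npy",im["pixels"])
w6=cv2.imread("pics/w6.png"); w6=cv2.resize(w6,None,fx=1/3,fy=1/3,interpolation=cv2.INTER_AREA)[:,:,::-1]
old=np.load("ref4.npy"); g=gray(im)
print("fx",im["fx"],"cam",(-cv2.Rodrigues(np.array(im["rvec"],float))[0].T@np.array(im["tvec"],float)).round(3))
for v in (200,208):
    print("g0",v,old[v,35:130].tolist()); print("w6",v,cv2.cvtColor(np.ascontiguousarray(w6),cv2.COLOR_RGB2GRAY)[v-130,35:130].tolist()); print("now",v,g[v,35:130].tolist())
E
```

```text
fx 282.068985968265 cam [0.427 0.057 0.252]
g0 200 [242, 243, 243, 243, 244, 246, 247, 248, 247, 246, 246, 198, 83, 71, 72, 73, 74, 72, 69, 64, 59, 49, 36, 32, 32, 31, 32, 30, 30, 30, 29, 29, 29, 30, 29, 28, 30, 32, 31, 32, 32, 31, 31, 32, 31, 84, 149, 177, 179, 177, 178, 176, 177, 179, 181, 183, 183, 176, 166, 158, 137, 109, 80, 70, 71, 72, 72, 71, 70, 71, 69, 71, 71, 71, 69, 70, 255, 255, 255, 255, 255, 255, 255, 255, 255, 255, 255, 255, 255, 255, 255, 255, 255, 255, 255]
w6 200 [242, 242, 242, 242, 243, 244, 246, 247, 247, 247, 247, 237, 165, 74, 69, 72, 73, 71, 70, 66, 62, 55, 40, 32, 30, 31, 31, 30, 31, 31, 32, 30, 31, 31, 31, 31, 31, 32, 30, 29, 35, 96, 152, 176, 178, 176, 176, 175, 176, 178, 179, 184, 180, 172, 164, 153, 129, 100, 76, 69, 70, 71, 72, 70, 69, 70, 69, 70, 70, 70, 64, 80, 233, 255, 255, 255, 255, 255, 255, 255, 255, 255, 255, 255, 255, 255, 255, 255, 255, 255, 255, 255, 255, 255, 255]
now 200 [243, 242, 242, 242, 243, 243, 244, 246, 247, 248, 247, 246, 246, 217, 108, 71, 71, 72, 73, 71, 69, 65, 62, 51, 36, 31, 32, 30, 31, 31, 31, 31, 31, 32, 31, 32, 31, 31, 32, 9
[... 884 characters left out ...]
, 31, 44, 130, 167, 176, 177, 178, 175, 175, 177, 180, 182, 183, 177, 168, 160, 141, 115, 86, 72, 71, 71, 72, 72, 70, 70, 70, 70, 71, 71, 69, 79, 209, 254, 255, 255, 255, 255, 255, 255, 255, 255, 255, 255, 255, 255, 255, 255, 255, 255, 255, 255, 255, 255]
now 208 [176, 237, 243, 242, 242, 242, 242, 243, 243, 245, 247, 248, 247, 246, 246, 200, 83, 72, 72, 73, 70, 69, 68, 64, 58, 48, 36, 31, 30, 30, 31, 32, 31, 32, 31, 32, 32, 32, 31, 31, 38, 132, 168, 176, 178, 177, 175, 176, 177, 180, 182, 182, 177, 167, 160, 141, 115, 87, 72, 70, 70, 71, 67, 68, 69, 70, 71, 71, 72, 72, 68, 176, 255, 255, 255, 255, 255, 255, 255, 255, 255, 255, 255, 255, 255, 255, 255, 255, 255, 255, 255, 255, 255, 255, 255]
```

```bash
cat >> h.py <<'E'
def push(im):
    g=gray(im).astype(float); g0=np.load("ref4.npy").astype(float); o=[]
    def gap(r):
        i=next(k for k in range(35,110) if r[k]>160 and r[k+1]<=160); a=i+(r[i]-160)/(r[i]-r[i+1])
        j=next(k for k in range(i+15,130) if r[k]<105 and r[k+1]>=105); b=j+(105-r[j])/(r[j+1]-r[j]); return b-a,a,b
    K=lambda y: cv2.projectPoints(np.array([[.507,y,.055]]),np.array(im["rvec"],float),np.array(im["tvec"],float),np.array([[im["fx"],0,im["cx"]],[0,im["fy"],im["cy"]],[0,0,1.]]),None)[0].ravel()
    s=30/np.linalg.norm(K(-.05)-K(-.08))
    return [round((gap(g0[v])[0]-gap(g[v])[0])*s,2) for v in (196,200,204,208)], s, K(-.065)
E
python3 -c "
from h import *
print(push(get_image('wrist')))"
```

```text
([np.float64(6.23), np.float64(6.16), np.float64(6.21), np.float64(6.06)], np.float64(0.7399539085034587), array([ 88.32855101, 204.32409884]))
```

drive_tool(
  delta_pos=[
    [0,0,0],
    [0,0,0],
    [0,0,0],
    [0,0,0],
    [0,0,0],
    [0,0,0],
    [0,0,0],
    [0,0,0],
  ],
  delta_rot=[
    [0,0,0],
    [0,0,0],
    [0,0,0],
    [0,0,0],
    [0,0,0],
    [0,0,0],
    [0,0,0],
    [0,0,0],
  ],
  gripper=[-0.14,-0.15,-0.16,-0.17,-0.18,-0.18,-0.18,-0.18],
)

```text
time: 21.0
ee_pos: [0.5034, 0.0591, 0.1092]
ee_rot: [-3.139, 0.001, -3.096]
contact_force: [-1.2, -21.4, 19.8]
gripper_width: 0.0353
grasp_force: 11.5
```

```bash
python3 -c "
from h import *
im=get_image('wrist');print(push(im),track(im)); print(get_state()['contact_force'])"
```

```text
([np.float64(7.04), np.float64(6.95), np.float64(6.79), np.float64(6.61)], np.float64(0.7404598088343648), array([ 88.83203026, 204.22568213])) {'plate': (34.5, 0.74), 'pad': (28.7, 0.67), 'box': (10.7, 0.65), 'fixed': (-1.7, 1.0)}
[ -1.25631367 -22.04713536  20.88196939]
```

drive_tool(
  delta_pos=[
    [0,0,0],
    [0,0,0],
    [0,0,0],
    [0,0,0],
    [0,0,0],
    [0,0,0],
    [0,0,0],
    [0,0,0],
  ],
  delta_rot=[
    [0,0,0],
    [0,0,0],
    [0,0,0],
    [0,0,0],
    [0,0,0],
    [0,0,0],
    [0,0,0],
    [0,0,0],
  ],
  gripper=[-0.19,-0.2,-0.21,-0.22,-0.23,-0.24,-0.25,-0.25],
)

```text
time: 21.72
ee_pos: [0.5035, 0.0588, 0.1092]
ee_rot: [-3.138, 0.001, -3.096]
contact_force: [-1.4, -24.9, 21.2]
gripper_width: 0.0324
grasp_force: 12.9
```

drive_tool(
  delta_pos=[
    [0,0,0],
    [0,0,0],
    [0,0,0],
    [0,0,0],
    [0,0,0],
    [0,0,0],
    [0,0,0],
    [0,0,0],
  ],
  delta_rot=[
    [0,0,0],
    [0,0,0],
    [0,0,0],
    [0,0,0],
    [0,0,0],
    [0,0,0],
    [0,0,0],
    [0,0,0],
  ],
  gripper=[-0.25,-0.25,-0.25,-0.25,-0.25,-0.25,-0.25,-0.25],
)

```text
time: 22.38
ee_pos: [0.5035, 0.0588, 0.1092]
ee_rot: [-3.138, 0.001, -3.096]
contact_force: [-1.6, -24.2, 21.4]
gripper_width: 0.0323
grasp_force: 12.9
```

```bash
python3 -c "
from h import *
im=get_image('wrist');print(push(im)[0],track(im)); print(get_state()['contact_force'])
im=get_image('scene')
for r in pinpoint(im,'light_knob')[:1]: print(r)"
```

```text
[np.float64(8.2), np.float64(8.0), np.float64(7.86), np.float64(7.85)] {'plate': (35.2, 0.72), 'pad': (28.5, 0.64), 'box': (10.4, 0.65), 'fixed': (-2.1, 0.99)}
[ -0.8014182  -22.77661396  21.90951417]
{'xyz': [0.4715, 0.3166, 0.2521], 'p': 0.9}
```

The squeeze is steady. The pad is pushed back about 8–9 mm, the trigger force is about 24 N, and the lamp is well clear at (0.47, 0.32). Handing in.

```bash
python3 -c "
from plant import job
print(job.finish_job())"
```

```text
the job is handed in; nothing more can be done
None
```

I handed the job in at about 22.5 s, with no verdict returned: the light's head is about 25 cm to the left of the clamp's grip, and the box is pressed against the end stop with the pad pushed back about 8–9 mm by camera (the trigger force suggests up to 12 mm), trigger still squeezed at about 24 N.

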